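# Feed a board rack past the spring gate

### The job

Push the yellow press bar down with one fingertip to swing the red gate up out of the chute, and keep holding it open while another fingertip pushes the black board rack along the chute, past the gate, until it is fully home against the end stop; the gate must never touch the rack. Then let the gate spring shut behind the boards and move the hand clear. Only push, never lift the rack, and leave the flux jar, cutters and solder spool where they are.

Things in the scene. Friction and masses are not known exactly. Their poses are not given: they have to be found in the camera images.
- chute: Fixed aluminium chute, grey tester box (85 mm high) at its far end. Origin: mid-width, at table height. x = the rack's travel, y across, z up; the press bar is on the -y side, towards the robot. In this frame, mm: floor top z 6, x -200 to 180, open at the -x end; walls 4 thick, inner faces y -32 and 32, tops z 22.
- end_stop (a point): Middle of the face of the rubber end stop that the rack's front must meet: chute x 170 mm, y 0, z 26; 64 wide, from z 6 to 46.
- hinge (a point): Point on the gate's hinge line, beside the blade: chute x 66, y -42, z 50 mm. The line runs along the chute: a shaft of 8 mm diameter, chute x -207 to 83, between two posts 10 mm square and 56 high at x -212 and 88.
- gate (a joint): Gate angle (rad): 0 shut, hard stop at 1.1. Red blade and yellow press bar are one rigid piece on the shaft: pressing the bar down raises the blade. The rack passes from about 0.8; aim for 0.95 or more. A spring shuts it: about 2 N at the bar's edge when shut, 4 N fully open.
- bar_edge (a point): Middle of the press bar's outer edge. The bar: yellow plate 3 mm thick, chute x -205 to 35, reaching 40 mm out from the hinge line to a round edge of 5 mm radius; press it anywhere along, a fingertip can slide on it. Shut it slopes up outwards, edge axis at chute y -78, z 67 mm; at 0.95 rad y -77, z 31; at 1.1 rad y -74, z 26.
- blade (a point): Middle of the red gate blade, 5 mm thick along the chute, 26 wide, 32 high, at chute x 66 mm. Shut, it reaches over the wall and hangs into the chute over chute y -17 to 9, z 20 to 54 mm, and blocks the rack. Raised, its highest point is about 100 mm above the table.
- rack: Loose black rack, 0.2 to 0.45 kg, 150 mm long (x), 60 wide (y), in the chute with 2 mm play each side, x along the chute's x. Origin: centre of its underside. Green boards and end plates over its x -10 to 75 mm, 39 high; behind them an empty bay 5 high, x -70 to -10, into which the gate shuts at the end; then the push plate. Starts before the gate; home its origin is at chute x 95.
- push_face (a point): Centre of the rear face of the rack's upright push plate (60 mm wide, 60 high, 5 thick), 75 mm behind and 30 above the rack's origin: push here. With the rack home it is at chute x 20 mm, still before the gate, so the hand need not pass the gate.
- flux: Amber flux jar, 36 mm diameter, 55 high, origin at the centre of its underside. Leave alone.
- cutters: Side cutters with teal handles lying flat, about 110 x 54 x 15 mm, origin under the pivot. Leave alone.
- spool: White solder spool standing on its flange, 48 mm diameter, 36 high, origin at the centre of its underside. Leave alone.
Things that resemble listed ones, but are neither listed nor needed, are in the scene too. Of the things like the rack, leave any that is blue; of the rest the smaller one is meant.

How it is judged:
On the way, in this order (a step that is already met when the one before it is completed fails the run):
1. a finger holds the gate open with the rack still before it (value of joint gate above 0.7 rad and contact force between the fingers and gate above 0.3 N and x of rack in the frame of chute below 0 m), for 0.2 s.
2. the boards are past the gate while a finger still holds it open (x of rack in the frame of chute above 0.083 m and value of joint gate above 0.7 rad and contact force between the fingers and gate above 0.3 N), for 0.1 s.
At the end, for the whole second after the job is handed in: The rack lies flat on the chute floor, at rest, within 6 mm of the end stop; the gate is shut again behind the boards (below 0.06 rad); the jar, cutters and spool are within 20 mm of where they were (x of rack in the frame of chute between 0.089 and 0.1 m and z of rack in the frame of chute between 0.003 and 0.009 m and angle between rack's own z axis and vertical below 0.06 rad and value of joint gate below 0.06 rad and linear speed of rack below 0.01 m/s and distance of each of flux, cutters, spool from where it was at the start of the episode below 0.02 m); the robot touches nothing.
It fails at once if the gate touches the rack (more than 1 N) (contact force between gate and rack above 1 N).
It fails at once if the rack is lifted (more than 12 mm) or tipped (z of rack in the frame of chute above 0.018 m or angle between rack's own z axis and vertical above 0.2 rad).
It fails at once if the flux is disturbed (more than 20 mm or tipped) (distance of flux from where it was at the start of the episode above 0.02 m or angle between flux's own z axis and vertical above 0.3 rad).
It fails at once if the cutters is disturbed (more than 20 mm or tipped) (distance of cutters from where it was at the start of the episode above 0.02 m or angle between cutters's own z axis and vertical above 0.3 rad).
It fails at once if the spool is disturbed (more than 20 mm or tipped) (distance of spool from where it was at the start of the episode above 0.02 m or angle between spool's own z axis and vertical above 0.3 rad).
It also fails if it takes over 43 s, if anything falls off the work surface, if the arm or the gripper's body presses on something with over 40 N, if the wrist force passes 120 N, or if a joint passes its speed limit or range.

### The arm

A 7-joint arm with a two-finger parallel gripper is mounted at the origin on the work surface. World frame = base frame: x ahead of the robot, y to its left, z up, the work surface at z = 0. Lengths are in m, angles in rad, forces in N, time in s.
With the tool pointing down it reaches from about 0.4 to 0.85 m from the base axis. Payload 6.9 kg.
Tool frame: the origin (TCP) lies on the centre line of the jaws, within the pads' length; the fingertips stand 11 mm ahead of it and the grasp point (between the pads) lies 8 mm behind it; z points along the fingers, y is the line along which they close (so a half turn about z gives the same grasp; the last joint's range is limited). The gripper opens to 85 mm and grips with 20 to 120 N. Pads are 22 mm wide; open, the fingers measure 114 mm over their backs; the gripper's body (76 mm by 85 mm) begins 54 mm behind the grasp point. The pads swing forward as they close: fully open they stand 13 mm farther back than shut.
Start: joints at [-1.204, 0.507, -0.238, 1.5, 0.126, 1.149, -0.155], TCP at [0.162, 0.604, 0.242] pointing down, gripper open.
Joint ranges: [-3.08, 3.08], [-0.24, 2.05], [-1.43, 1.35], [0, 2.5], [-1.52, 4.66], [0.17, 1.96], [-2.89, 2.89]. Speed limits (rad/s): [2.39, 2.39, 3.14, 3.14, 3.14, 3.14, 3.14].

### API

Orientations are given as [roll, pitch, yaw] about the fixed x, y, z axes, in that order (R = Rz(yaw) Ry(pitch) Rx(roll)).
In Python, from rig import read_state, grab_frame, hand_in, spot_in, outline_of, pinpoint gives the robot as it stands.
- The arm moves only by the tool drive_tool, never from a script. Its argument "commands" is text: rows parted by semicolons, each of 6 numbers parted by spaces: the shift along the tool's x, y, z in m, then the turn, a rotation vector about the tool's x, y, z in units of 5 degrees (1.0 is 5 degrees). In form: tx ty tz ax ay az; .... A call has exactly 5 rows; each row is the pose to reach, as a shift and turn from the pose commanded when the call began, along the tool's axes at that moment; what a row does not reach only later rows make up. A row lasts 1/10 s, in which the tool goes at most 50 mm and 8.59 degrees, less where a joint would pass 70% of its speed; a pose out of reach is approached as far as the arm can. A call with a gripper value outside its range is refused whole. "fingers" is the opening, from 0 (shut) to 1 (fully open), set as the call begins (left out, the last holds). The fingers move at their own pace and stop on an object; "grip_force" is the grip in N (left out, the last holds). Time passes only in rows, so rows that repeat a pose let the fingers close, or fill a call up. It gives the time, the measured TCP pose, the force, the opening and the grip force at its end, in the units of the state.
- read_state(): the state, without advancing time (a new reading comes with each control period).
- grab_frame(name): name is "side" or "top" or "wrist"; returns a dict with "frame" (384x512x3 uint8, red, green, blue), "camera_matrix" (3x3 intrinsics, pixels), "xyz" and "orientation" of the camera in the world. Camera axes: x right, y down, z forward; pixel columns grow to the right and rows downward; lengths in m; the calibration is good to about 2 mm. A picture is of the moment at which its call begins. There is no depth.
- hand_in(): hands the job in; it is judged then, once.
Trained networks look in a picture, given as the dict that the camera call returned (one of the last four; its "shot" number tells which), for a name from the list of things; names that differ only in an ending like _2 or _b are one class to them, and where a whole thing is asked for, a point or a joint stands for the part that bears it (a point fixed in the world has none). Each returns a list of dicts, best first, with "p" (0 to 1); they miss things now and then, are a little off and sometimes report something else, mostly with a low value. They report only what shows in the picture. A call takes as long as a camera call. They do not tell look-alikes from the thing itself.
- spot_in(picture, name): "centre" ([row, column] in pixels, amid what is visible of it).
- outline_of(picture, name): "pixels" (384x512 bool, what is visible of it) and "centre" ([row, column] in pixels, amid what is visible of it).
- pinpoint(picture, name): "centre" ([row, column] in pixels: a listed point, or the origin of a listed thing).
The state is a dict: "time_s": time; "joints": joint angles; "qvel": joint speeds; "joint_efforts": joint torques, N m; "position": TCP position; "eef_rot": TCP orientation; "contact_force": force on the tool from outside, world axes, zero at the start; "torque": the same for the moment, N m; "finger_gap": opening from 0.0 (shut) to 1.0 (fully open); "grip_force": force on a finger pad.
Only numpy, scipy, OpenCV 4.12 (cv2) and the standard library are available. Lean on these libraries where they do the work, as an engineer would, in place of code of your own. Each camera call takes 0.05 s, during which the arm holds its last target. There are 200 camera calls.

## Working session

There is one attempt and no reset: what is moved stays moved. The work goes in short steps, Python scripts to look and compute and a tool call to move; the robot and the scene stay as the last step left them, time stands still between calls to the robot, and variables do not carry over. Pictures are saved under pics/ and viewed, at most 12 in all, crops included, and the job is handed in when it is done.

Besides the shell and the picture viewer there is one more tool, called by a JSON object that holds its "op" and its "data". drive_tool: Moves the arm, as the interface text tells. Its arguments: {"type":"object","properties":{"commands":{"type":"string"},"fingers":{"type":"number"},"grip_force":{"type":"number"}},"required":["commands"]}

```bash
mkdir -p pics; ls; cat > h.py <<'E'
import numpy as np,cv2
from rig import *
from scipy.spatial.transform import Rotation as R
def cam(f):
    o=np.array(f["orientation"],float)
    Rm=o if o.shape==(3,3) else R.from_euler('xyz',o).as_matrix()
    return np.array(f["camera_matrix"]),np.array(f["xyz"]),Rm
def ray(f,rc):
    K,c,Rm=cam(f); d=Rm@np.linalg.inv(K)@np.array([rc[1],rc[0],1.]); return c,d/np.linalg.norm(d)
def atz(f,rc,z):
    c,d=ray(f,rc); return c+d*(z-c[2])/d[2]
def tri(obs):
    A=np.zeros((3,3));b=np.zeros(3)
    for f,rc in obs:
        c,d=ray(f,rc);P=np.eye(3)-np.outer(d,d);A+=P;b+=P@c
    return np.linalg.solve(A,b)
def proj(f,p):
    K,c,Rm=cam(f); q=K@(Rm.T@(np.array(p)-c)); return q[1]/q[2],q[0]/q[2]
E
cat > a.py <<'E'
from h import *
np.set_printoptions(precision=3,suppress=True)
F={n:grab_frame(n) for n in("top","side")}
for n in F:
    cv2.imwrite(f"pics/{n}0.png",cv2.cvtColor(F[n]["frame"],cv2.COLOR_RGB2BGR))
    print(n,F[n]["xyz"],F[n]["orientation"])
    for o in("chute","end_stop","hinge","bar_edge","blade","rack","push_face","flux","cutters","spool"):
        print(o,[(round(d["p"],2),np.round(d["centre"],1).tolist(), atz(F[n],d["centre"],{"end_stop":.026,"hinge":.05,"bar_edge":.067,"blade":.037,"rack":.006,"push_face":.036}.get(o,0))[:2].round(3).tolist()) for d in pinpoint(F[n],o)[:4]])
E
python3 a.py
```

```text
pics
top [0.495 0.02  0.815] [-3.078 -0.046 -1.573]
chute [(0.79, [182.3, 236.3], [0.578, 0.023])]
end_stop [(0.56, [177.8, 315.2], [0.586, -0.151])]
hinge [(0.81, [195.0, 270.6], [0.546, -0.05])]
bar_edge [(0.56, [222.0, 199.9], [0.49, 0.096])]
blade [(0.84, [180.5, 264.4], [0.578, -0.038])]
rack [(0.96, [182.4, 205.4], [0.577, 0.091]), (0.93, [289.3, 194.4], [0.343, 0.113]), (0.81, [275.3, 290.3], [0.372, -0.097])]
push_face [(0.95, [255.1, 215.1], [0.42, 0.067]), (0.58, [240.8, 283.2], [0.449, -0.078]), (0.55, [190.2, 169.5], [0.557, 0.164])]
flux [(0.72, [122.8, 292.2], [0.715, -0.105]), (0.7, [220.6, 199.9], [0.493, 0.103]), (0.63, [127.8, 216.7], [0.702, 0.067]), (0.35, [177.2, 313.7], [0.59, -0.153])]
cutters [(0.8, [121.7, 289.5], [0.717, -0.099])]
spool [(0.67, [124.0, 189.4], [0.71, 0.128])]
side [ 0.374 -0.531  0.426] [-2.127 -0.008 -0.349]
chute [(0.67, [216.4, 255.7], [0.576, 0.019])]
end_stop []
hinge [(0.98, [219.1, 252.1], [0.545, -0.05])]
bar_edge [(0.78, [171.9, 195.8], [0.488, 0.099]), (0.64, [198.0, 237.0], [0.533, -0.009])]
blade [(0.8, [219.2, 270.9], [0.58, -0.044])]
rack [(0.9, [214.6, 117.9], [0.341, 0.099]), (0.68, [196.6, 239.1], [0.565, 0.083]), (0.68, [287.7, 151.4], [0.374, -0.102])]
push_face [(0.94, [201.2, 163.4], [0.421, 0.069]), (0.84, [165.0, 224.5], [0.56, 0.163]), (0.56, [255.4, 193.6], [0.441, -0.088])]
flux [(0.7, [194.0, 307.8], [0.7, 0.056])]
cutters [(0.57, [239.3, 358.1], [0.717, -0.1])]
spool [(0.89, [175.9, 297.0], [0.71, 0.129])]
```

View pics/top0.png

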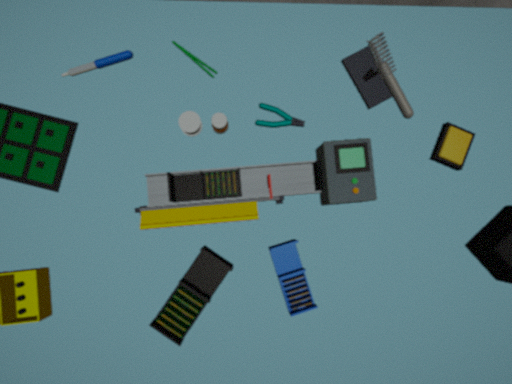

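View pics/side0.png

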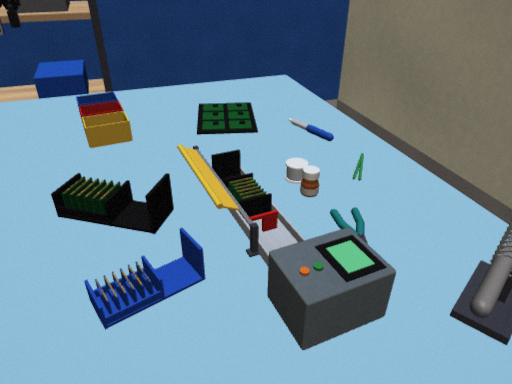

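The top view shows the chute from about column 148 to the tester at 318, with the yellow bar at rows 205-228 and the red blade at (185,268). The target rack is the small black one already in the chute, at columns 168-242. The blue rack and the larger black rack are outside. The side view agrees, and the chute's x axis runs roughly along world -y. Next I fit the chute pose.

```bash
cat > fit.py <<'E'
from h import *
from scipy.optimize import least_squares
np.set_printoptions(precision=4,suppress=True)
P={"chute":(0,0,0),"end_stop":(170,0,26),"hinge":(66,-42,50),"bar_edge":(-85,-78,67),"blade":(66,-4,37),"rack":(0,0,6),"push_face":(-75,0,36)}
def w(p,o,rx):
    q=np.array(P[o],float)/1000
    if o in("rack","push_face"): q=q+[rx,0,0]
    c,s=np.cos(p[2]),np.sin(p[2]); return np.array([p[0]+c*q[0]-s*q[1],p[1]+s*q[0]+c*q[1],q[2]])
F=[grab_frame("top"),grab_frame("side")]
p0=[.577,.021,-1.48,-.07]; obs=[]
for f in F:
    for o in P:
        e=np.array(proj(f,w(p0,o,p0[3])))
        c=[np.array(d["centre"]) for d in pinpoint(f,o)]
        c=[x for x in c if np.linalg.norm(x-e)<15]
        if c: obs.append((f,o,min(c,key=lambda x:np.linalg.norm(x-e))))
r=least_squares(lambda p:np.concatenate([np.array(proj(f,w(p,o,p[3])))-c for f,o,c in obs]),p0,loss="soft_l1")
print(r.x); 
for f,o,c in obs: print(f["shot"],o,np.array(proj(f,w(r.x,o,r.x[3])))-c)
np.save("pose.npy",r.x)
im=F[0]["frame"].copy()
im=cv2.resize(im[140:250,120:400],None,fx=2.8,fy=2.8,interpolation=cv2.INTER_CUBIC)
def pt(x,y,z):
    c,s=np.cos(r.x[2]),np.sin(r.x[2]);q=(r.x[0]+c*x-s*y,r.x[1]+s*x+c*y,z);a=proj(F[0],q);return (int((a[1]-120)*2.8),int((a[0]-140)*2.8))
for L in([(-.2,-.034,.022),(.17,-.034,.022)],[(-.2,.034,.022),(.17,.034,.022)],[(-.205,-.078,.072),(.035,-.078,.072)],[(.066,-.017,.054),(.066,.009,.054)],[(-.2,-.03,.006),(-.2,.03,.006)]):
    cv2.line(im,pt(*L[0]),pt(*L[1]),(255,0,255),1)
cv2.imwrite("pics/ov.png",cv2.cvtColor(im,cv2.COLOR_RGB2BGR))
s=read_state(); print({k:s[k] for k in("time_s","position","eef_rot","contact_force","finger_gap")})
print(R.from_euler('xyz',s["eef_rot"]).as_matrix())
E
python3 fit.py
```

```text
[ 0.5761  0.019  -1.4692 -0.0686]
3 chute [-1.5876  0.1919]
3 end_stop [-0.0869 -0.943 ]
3 hinge [ 3.5953 -1.5095]
3 bar_edge [ 0.9087 -0.3582]
3 blade [-0.3778  2.4565]
3 rack [ 1.8933 -0.4284]
3 push_face [-0.1111  1.3013]
4 chute [-1.1084  0.7289]
4 hinge [ 0.2585 -0.9081]
4 bar_edge [ 3.8391 -1.2289]
4 blade [0.7718 1.8038]
4 rack [-3.078   4.2833]
4 push_face [-0.9995  0.134 ]
{'time_s': 1.9, 'position': array([0.1618, 0.6037, 0.2423]), 'eef_rot': array([-3.1415,  0.    ,  2.8797]), 'contact_force': array([-0.824 ,  0.8765, -0.6042]), 'finger_gap': 0.9977111091323461}
[[-0.9659  0.2589 -0.    ]
 [ 0.2589  0.9659 -0.0001]
 [-0.     -0.0001 -1.    ]]
```

View pics/ov.png

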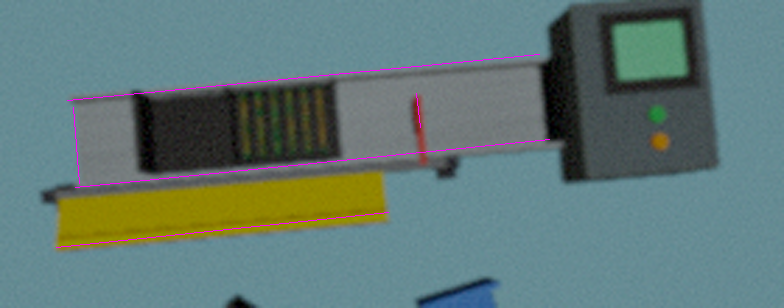

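The overlay matches, except that its lines slope about 1° more than the bar and walls (right end of the bar line at (388,212), real outer edge near 221). I take yaw -1.486 and O = (0.5735, 0.019). Moving now.

{"op": "drive_tool", "data": {"commands": "-0.04 -0.027 0 0 0 1.5; -0.08 -0.054 0 0 0 3; -0.12 -0.081 0 0 0 4.5; -0.16 -0.108 0 0 0 6; -0.2 -0.135 0 0 0 7.5", "fingers": 0.9}}

```text
time_s: 2.4
position: [0.3211, 0.42, 0.2426]
eef_rot: [3.141, -0.0, 2.22]
contact_force: [1.8, 0.6, 0.0]
finger_gap: 0.904
grip_force: 0.0
```

```bash
cat > go.py <<'E'
from h import *
import sys
# usage: go.py cx cy z (chute mm, TCP z mm): shift in tool axes + turn about z
O=np.array([float(a) for a in open("O.txt").read().split()])
s=read_state();Rm=R.from_euler('xyz',s["eef_rot"]).as_matrix();p=np.array(s["position"])
c,sn=np.cos(O[2]),np.sin(O[2]);u=np.array([c,sn]);v=np.array([-sn,c])
d=p[:2]-O[:2]; print("t",round(s["time_s"],2),"chute mm",(d@u*1e3).round(1),(d@v*1e3).round(1),"z",(p[2]*1e3).round(1),"gap",round(s["finger_gap"],3),"F chute",np.round([s["contact_force"][:2]@u,s["contact_force"][:2]@v,s["contact_force"][2]],1))
if len(sys.argv)>3:
    x,y,z=[float(a)/1e3 for a in sys.argv[1:4]]
    t=np.array([*(O[:2]+x*u+y*v),z]); print("shift",(Rm.T@(t-p)).round(4))
Rt=np.column_stack([[-u[0],-u[1],0],[v[0],v[1],0],[0,0,-1]])
print("turn",(R.from_matrix(Rm.T@Rt).as_rotvec(degrees=True)/5).round(3))
E
echo ".5735 .019 -1.486">O.txt; python3 go.py -165 -33 150
```

```text
t 2.4 chute mm -420.9 -217.5 z 242.6 gap 0.904 F chute [-0.5  1.8  0. ]
shift [-0.315   0.019   0.0925]
turn [ 7.000e-03 -5.000e-03  6.467e+00]
```

{"op": "drive_tool", "data": {"commands": "-0.045 0.003 0.01 0 0 1.5; -0.09 0.006 0.02 0 0 3; -0.135 0.009 0.03 0 0 4.5; -0.18 0.012 0.04 0 0 6; -0.225 0.014 0.05 0 0 6.467"}}

```text
time_s: 2.9
position: [0.4692, 0.2503, 0.1922]
eef_rot: [3.141, -0.0, 1.657]
contact_force: [0.2, 0.2, 0.3]
finger_gap: 0.896
grip_force: 0.0
```

{"op": "drive_tool", "data": {"commands": "-0.03 0 0.01 0 0 0; -0.055 0 0.02 0 0 0; -0.08 0 0.03 0 0 0; -0.085 0 0.04 0 0 0; -0.085 0 0.04 0 0 0"}}

```text
time_s: 3.4
position: [0.4753, 0.1663, 0.1513]
eef_rot: [-3.14, 0.0, 1.659]
contact_force: [0.2, 1.4, 0.5]
finger_gap: 0.9
grip_force: 0.0
```

```bash
python3 go.py -165 -33 110; python3 - <<'E'
from h import *
f=grab_frame("wrist");g=grab_frame("top")
a=cv2.resize(f["frame"],None,fx=1.0,fy=1.0);b=cv2.resize(g["frame"][120:270,100:300],(512,384),interpolation=cv2.INTER_CUBIC)
cv2.imwrite("pics/w1.png",cv2.cvtColor(cv2.resize(np.vstack([a,b]),(400*2,600)) if 0 else np.hstack([cv2.resize(a,(400,300)),cv2.resize(b,(400,300))]),cv2.COLOR_RGB2BGR))
print(f["xyz"],f["orientation"])
for o in("push_face","rack","bar_edge","hinge","blade"):
    print(o,[(round(d["p"],2),np.round(d["centre"],1).tolist(),atz(f,d["centre"],{"hinge":.05,"bar_edge":.067,"blade":.037,"rack":.006,"push_face":.036}[o])[:2].round(4).tolist()) for d in pinpoint(f,o)[:3]])
E
```

```text
t 3.4 chute mm -155.1 -85.4 z 151.3 gap 0.9 F chute [-1.4  0.3  0.5]
shift [0.0098 0.0525 0.0412]
turn [-0.02   0.005  0.042]
[0.46924799 0.24289059 0.28318812] [2.83359413e+00 1.34194021e-03 8.84889502e-02]
push_face [(0.9, [197.9, 346.4], [0.563, 0.1615]), (0.79, [282.6, 185.5], [0.4174, 0.0567])]
rack [(0.87, [208.1, 117.5], [0.3388, 0.1193]), (0.79, [255.8, 329.9], [0.5691, 0.0831]), (0.61, [271.7, 263.9], [0.4987, 0.0564])]
bar_edge [(0.56, [270.9, 263.2], [0.4915, 0.0982])]
hinge []
blade [(0.63, [279.9, 447.9], [0.6809, 0.0843])]
```

View pics/w1.png

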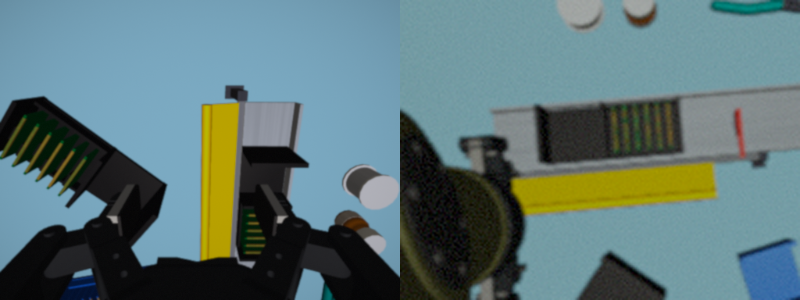

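The wrist view shows the bar, chute and push plate where the model puts them: push plate at chute x -143, bar edge at y -75. Now I move over the working spot.

{"op": "drive_tool", "data": {"commands": "0.003 0.018 0.01 0 0 0; 0.006 0.036 0.02 0 0 0; 0.01 0.0525 0.03 0 0 0.04; 0.01 0.0525 0.04 0 0 0.04; 0.01 0.0525 0.04 0 0 0.04"}}

```text
time_s: 4.25
position: [0.5259, 0.1816, 0.1109]
eef_rot: [-3.139, 0.001, 1.658]
contact_force: [-0.2, -0.3, -0.8]
finger_gap: 0.899
grip_force: 0.0
```

{"op": "drive_tool", "data": {"commands": "0 0 0.01 0 0 0; 0 0 0.02 0 0 0; 0 0 0.025 0 0 0; 0 0 0.025 0 0 0; 0 0 0.025 0 0 0"}}

```text
time_s: 4.75
position: [0.5271, 0.1815, 0.0873]
eef_rot: [-3.141, 0.0, 1.657]
contact_force: [-0.0, 0.1, -0.4]
finger_gap: 0.899
grip_force: 0.0
```

```bash
python3 go.py -165 -33 80; python3 - <<'E'
from h import *
f=grab_frame("wrist");g=grab_frame("side")
b=cv2.resize(g["frame"][110:260,130:330],(400,300),interpolation=cv2.INTER_CUBIC)
cv2.imwrite("pics/w2.png",cv2.cvtColor(np.hstack([cv2.resize(f["frame"],(400,300)),b]),cv2.COLOR_RGB2BGR))
E
```

```text
t 4.75 chute mm -165.9 -32.5 z 87.3 gap 0.899 F chute [-0.1 -0.  -0.4]
shift [-0.0009 -0.0005  0.0073]
turn [-0.001  0.001  0.021]
```

View pics/w2.png

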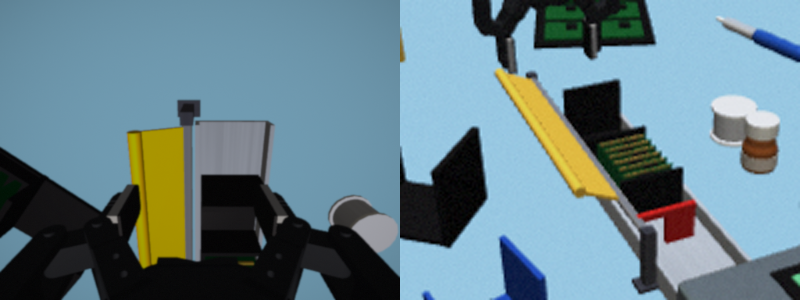

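The finger tips straddle the push plate and the bar. The left tip looks close to the bar's outer edge, so I check with projections.

```bash
python3 - <<'E'
from h import *
O=[.5735,.019,-1.486];c,s=np.cos(O[2]),np.sin(O[2])
f=grab_frame("wrist")
def W(x,y,z): x,y,z=x/1e3,y/1e3,z/1e3; return (O[0]+c*x-s*y,O[1]+s*x+c*y,z)
im=cv2.resize(f["frame"][150:350,90:400],None,fx=2.5,fy=2.5,interpolation=cv2.INTER_CUBIC)
def pt(*q):
    a=proj(f,W(*q)); return int((a[1]-90)*2.5),int((a[0]-150)*2.5)
def ln(a,b,col): cv2.line(im,pt(*a),pt(*b),col,1)
ln((-205,-78,72),(-140,-78,72),(255,0,255)); ln((-205,-83,67),(-140,-83,67),(0,0,255))
for x in(-200,-144): ln((x,-34,22),(x,34,22),(255,0,255))
ln((-200,34,22),(-100,34,22),(255,0,255))
ln((-144,-30,66),(-144,30,66),(0,255,0))
for y0,y1 in((-85,-71),(6,20)):
    for z in (76.3,): 
        q=[(-177,y0,z),(-155,y0,z),(-155,y1,z),(-177,y1,z)]
        for i in range(4): ln(q[i],q[(i+1)%4],(0,255,255))
im=im[:, :800]
cv2.imwrite("pics/w3.png",cv2.cvtColor(im,cv2.COLOR_RGB2BGR))
E
```

```text
(no output)
```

View pics/w3.png

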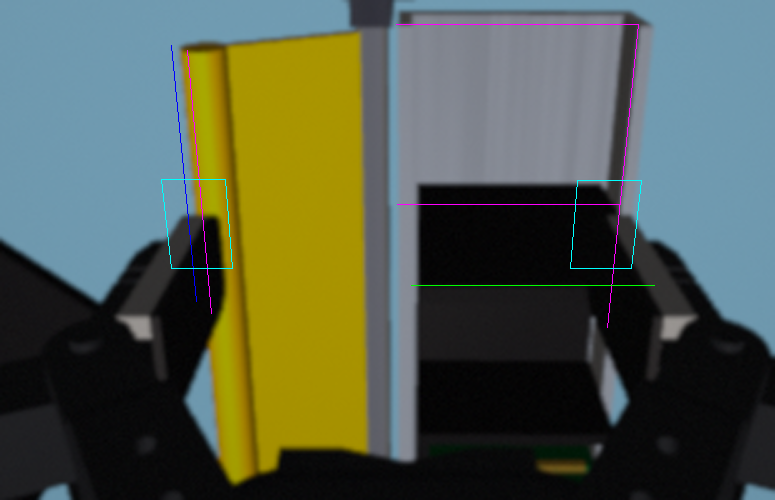

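The bar edge lies about 3 mm further +y than modelled (tube centre at column 203, model line at 187), and the finger hangs over its outside. I shift the hand 5 mm in +y and press.

{"op": "drive_tool", "data": {"commands": "0 0.005 0 0 0 0; 0 0.005 0 0 0 0; 0 0.005 0.008 0 0 0; 0 0.005 0.016 0 0 0; 0 0.005 0.022 0 0 0"}}

```text
time_s: 5.4
position: [0.5319, 0.1819, 0.0643]
eef_rot: [-3.141, 0.0, 1.657]
contact_force: [-0.6, -0.5, 1.8]
finger_gap: 0.901
grip_force: 1.0
```

{"op": "drive_tool", "data": {"commands": "0 0 0.004 0 0 0; 0 0 0.008 0 0 0; 0 0 0.012 0 0 0; 0 0 0.012 0 0 0; 0 0 0.012 0 0 0"}}

```text
time_s: 5.9
position: [0.5318, 0.1819, 0.0532]
eef_rot: [-3.141, 0.0, 1.657]
contact_force: [-1.9, -0.8, 2.9]
finger_gap: 0.901
grip_force: 1.4
```

```bash
echo ".5765 .0193 -1.486">O.txt; python3 go.py -165 -30.5 45; python3 - <<'E'
from h import *
g=grab_frame("side")
a=cv2.resize(g["frame"][110:260,130:330],(800,600),interpolation=cv2.INTER_CUBIC)
cv2.imwrite("pics/s4.png",cv2.cvtColor(a,cv2.COLOR_RGB2BGR))
E
```

```text
t 5.9 chute mm -165.9 -30.8 z 53.2 gap 0.901 F chute [ 0.7 -2.   2.9]
shift [-0.0009  0.0003  0.0082]
turn [-0.009  0.001  0.021]
```

View pics/s4.png

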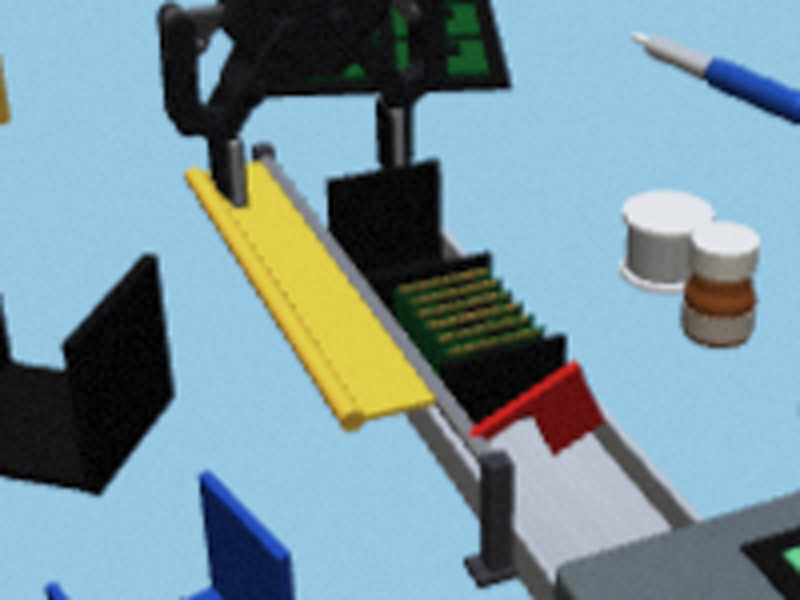

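The gate is about half open, with the finger on the plate just inside the bar's round edge at (235,200). I continue down and drift 3 mm outward.

{"op": "drive_tool", "data": {"commands": "0 -0.001 0.003 0 0 0; 0 -0.002 0.006 0 0 0; 0 -0.003 0.009 0 0 0; 0 -0.003 0.012 0 0 0; 0 -0.003 0.012 0 0 0"}}

```text
time_s: 6.45
position: [0.5291, 0.1818, 0.0409]
eef_rot: [-3.141, -0.0, 1.658]
contact_force: [1.6, -0.2, 4.5]
finger_gap: 0.901
grip_force: 1.8
```

```bash
cat > ang.py <<'E'
from h import *
# gate angle by fitting bar_edge / blade pixel points in side view
O=[float(a) for a in open("O.txt").read().split()];c,s=np.cos(O[2]),np.sin(O[2])
def W(x,y,z): x,y,z=x/1e3,y/1e3,z/1e3; return (O[0]+c*x-s*y,O[1]+s*x+c*y,z)
def rot(y,z,a): # bar down: edge at -y goes down
    dy,dz=y+42,z-50; ca,sa=np.cos(a),np.sin(a); return -42+dy*ca-dz*sa, 50+dy*sa+dz*ca
for n in("side","top"):
    f=grab_frame(n)
    hsv=cv2.cvtColor(f["frame"],cv2.COLOR_RGB2HSV)
    red=((hsv[...,0]<6)|(hsv[...,0]>174))&(hsv[...,1]>150)&(hsv[...,2]>60)
    m=np.zeros_like(red); e=[int(v) for v in proj(f,W(66,-4,60))]; m[e[0]-50:e[0]+50,e[1]-60:e[1]+60]=1
    red&=m; D=cv2.distanceTransform((~red).astype(np.uint8),cv2.DIST_L2,5)
    best=[]
    for a in np.arange(0,1.15,.05):
        q=[(x,*rot(y,z,a)) for x in(63.5,68.5) for y in(-17,9) for z in(20,52)]
        h=cv2.convexHull(np.array([proj(f,W(*p))[::-1] for p in q],np.float32))
        t=np.zeros(red.shape,np.uint8);cv2.fillConvexPoly(t,h.astype(np.int32),1)
        best.append((round((t.astype(bool)&red).sum()/(t.astype(bool)|red).sum(),3),round(a,2)))
    print(n,"red",red.sum(),"top",np.where(red.any(1))[0][:1],sorted(best)[::-1][:4])
    for o in("rack","push_face"):
        z=.006 if o=="rack" else .036
        for d in pinpoint(f,o)[:4]:
            q=atz(f,d["centre"],z)[:2]-O[:2]; x,y=q@[c,s]*1e3,q@[-s,c]*1e3
            if abs(y)<25: print(o,round(d["p"],2),round(x,1),round(y,1))
E
python3 go.py; python3 ang.py
```

```text
t 6.45 chute mm -166.0 -33.5 z 40.9 gap 0.901 F chute [0.4 1.6 4.5]
turn [-0.003 -0.     0.023]
side red 359 top [194] [(np.float64(0.644), np.float64(0.85)), (np.float64(0.643), np.float64(0.9)), (np.float64(0.63), np.float64(0.95)), (np.float64(0.618), np.float64(0.8))]
push_face 0.57 -142.7 -9.7
top red 34 top [172] [(np.float64(0.308), np.float64(1.05)), (np.float64(0.301), np.float64(1.0)), (np.float64(0.289), np.float64(0.75)), (np.float64(0.28), np.float64(1.1))]
rack 0.76 -65.2 -1.9
push_face 0.78 -148.8 0.6
```

{"op": "drive_tool", "data": {"commands": "0 0 0.001 0 0 0; 0 0 0.002 0 0 0; 0 0 0.003 0 0 0; 0 0 0.003 0 0 0; 0 0 0.003 0 0 0"}}

```text
time_s: 7.25
position: [0.529, 0.1817, 0.0382]
eef_rot: [-3.141, 0.0, 1.658]
contact_force: [-0.0, -0.0, 5.0]
finger_gap: 0.901
grip_force: 1.9
```

```bash
python3 go.py; python3 ang.py; python3 - <<'E'
from h import *
g=grab_frame("side");w=grab_frame("wrist")
a=cv2.resize(g["frame"][110:260,130:330],(400,300),interpolation=cv2.INTER_CUBIC)
cv2.imwrite("pics/s5.png",cv2.cvtColor(np.hstack([a,cv2.resize(w["frame"][130:370,90:410],(400,300))]),cv2.COLOR_RGB2BGR))
E
```

```text
t 7.25 chute mm -165.9 -33.6 z 38.2 gap 0.901 F chute [ 0. -0.  5.]
turn [-0.004  0.001  0.022]
side red 364 top [193] [(np.float64(0.667), np.float64(1.0)), (np.float64(0.646), np.float64(0.95)), (np.float64(0.612), np.float64(0.9)), (np.float64(0.6), np.float64(1.05))]
rack 0.68 -70.3 -4.8
rack 0.62 13.0 -18.1
push_face 0.57 -154.4 -0.9
top red 37 top [173] [(np.float64(0.326), np.float64(1.05)), (np.float64(0.319), np.float64(1.0)), (np.float64(0.31), np.float64(1.1)), (np.float64(0.308), np.float64(0.75))]
rack 0.85 -67.0 1.2
push_face 0.64 -149.4 -1.7
```

View pics/s5.png

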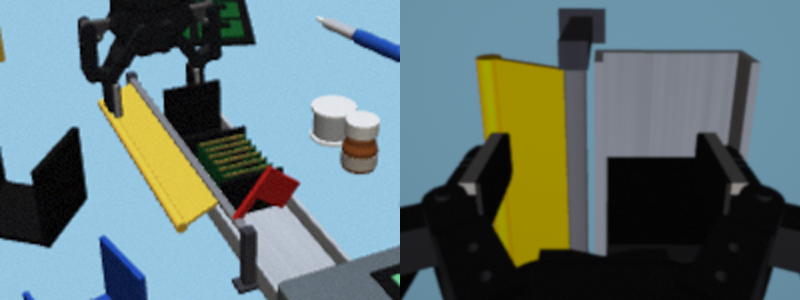

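The gate is at about 1.0 rad with 5 N on the bar, and finger B is behind the push plate. I start pushing.

{"op": "drive_tool", "data": {"commands": "-0.004 0 0 0 0 0; -0.008 0 0 0 0 0; -0.014 0 0 0 0 0; -0.02 0 0 0 0 0; -0.026 0 0 0 0 0"}}

```text
time_s: 8.15
position: [0.531, 0.1553, 0.0382]
eef_rot: [-3.141, -0.0, 1.657]
contact_force: [-2.1, 4.9, 3.5]
finger_gap: 0.897
grip_force: 2.4
```

{"op": "drive_tool", "data": {"commands": "-0.006 0 0 0 0 0; -0.012 0 0 0 0 0; -0.018 0 0 0 0 0; -0.024 0 0 0 0 0; -0.03 0 0 0 0 0"}}

```text
time_s: 8.65
position: [0.5339, 0.1254, 0.0382]
eef_rot: [-3.141, 0.0, 1.657]
contact_force: [-1.6, 2.9, 2.5]
finger_gap: 0.899
grip_force: 2.5
```

```bash
python3 go.py; python3 ang.py
```

```text
t 8.65 chute mm -109.3 -33.5 z 38.2 gap 0.899 F chute [-3.1 -1.4  2.5]
turn [-0.003  0.     0.021]
side red 356 top [193] [(np.float64(0.659), np.float64(0.95)), (np.float64(0.648), np.float64(1.0)), (np.float64(0.624), np.float64(0.9)), (np.float64(0.6), np.float64(0.85))]
rack 0.75 -26.3 -4.1
push_face 0.89 -106.2 -1.9
top red 35 top [173] [(np.float64(0.304), np.float64(1.05)), (np.float64(0.298), np.float64(1.0)), (np.float64(0.29), np.float64(1.1)), (np.float64(0.286), np.float64(0.75))]
rack 0.76 -19.5 -0.0
push_face 0.85 -102.6 -2.0
```

{"op": "drive_tool", "data": {"commands": "-0.002 0 0.001 0 0 0; -0.008 0 0.001 0 0 0; -0.014 0 0.001 0 0 0; -0.02 0 0.001 0 0 0; -0.026 0 0.001 0 0 0"}}

```text
time_s: 9.45
position: [0.5362, 0.1002, 0.0373]
eef_rot: [-3.141, -0.001, 1.658]
contact_force: [-2.8, 4.2, 3.4]
finger_gap: 0.904
grip_force: 2.7
```

```bash
python3 go.py; python3 ang.py; python3 - <<'E'
from h import *
g=grab_frame("side");w=grab_frame("wrist")
a=cv2.resize(g["frame"][110:260,130:330],(400,300),interpolation=cv2.INTER_CUBIC)
cv2.imwrite("pics/s6.png",cv2.cvtColor(np.hstack([a,cv2.resize(w["frame"][130:370,90:410],(400,300))]),cv2.COLOR_RGB2BGR))
E
```

```text
t 9.45 chute mm -84.0 -33.4 z 37.3 gap 0.904 F chute [-4.5 -2.4  3.4]
turn [-0.001 -0.007  0.028]
side red 358 top [193] [(np.float64(0.706), np.float64(1.0)), (np.float64(0.647), np.float64(0.95)), (np.float64(0.642), np.float64(1.05)), (np.float64(0.609), np.float64(0.9))]
rack 0.65 1.0 -7.8
push_face 0.75 -70.6 -6.2
top red 82 top [171] [(np.float64(0.571), np.float64(1.1)), (np.float64(0.408), np.float64(1.0)), (np.float64(0.403), np.float64(1.05)), (np.float64(0.383), np.float64(0.8))]
push_face 0.88 -65.7 -0.1
```

View pics/s6.png

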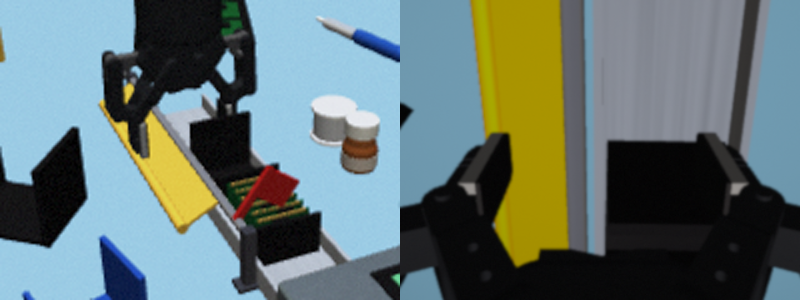

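The boards are passing under the raised blade and the finger still holds the bar. I continue.

{"op": "drive_tool", "data": {"commands": "-0.005 0 0 0 0 0; -0.011 0 0 0 0 0; -0.017 0 0 0 0 0; -0.023 0 0 0 0 0; -0.029 0 0 0 0 0"}}

```text
time_s: 10.35
position: [0.5387, 0.0709, 0.0373]
eef_rot: [-3.141, -0.0, 1.658]
contact_force: [-2.0, 4.8, 3.0]
finger_gap: 0.902
grip_force: 2.6
```

{"op": "drive_tool", "data": {"commands": "-0.006 0 0 0 0 0; -0.012 0 0 0 0 0; -0.018 0 0 0 0 0; -0.024 0 0 0 0 0; -0.03 0 0 0 0 0"}}

```text
time_s: 10.85
position: [0.5413, 0.0407, 0.0373]
eef_rot: [-3.141, 0.0, 1.657]
contact_force: [-1.8, 4.6, 3.0]
finger_gap: 0.903
grip_force: 2.5
```

```bash
python3 go.py; python3 ang.py
```

```text
t 10.85 chute mm -24.3 -33.3 z 37.3 gap 0.903 F chute [-4.8 -1.4  3. ]
turn [-0.002  0.001  0.02 ]
side red 375 top [192] [(np.float64(0.686), np.float64(1.0)), (np.float64(0.636), np.float64(1.05)), (np.float64(0.614), np.float64(0.95)), (np.float64(0.582), np.float64(0.9))]
rack 0.84 59.9 -3.9
push_face 0.72 -9.0 -3.8
top red 90 top [172] [(np.float64(0.769), np.float64(1.1)), (np.float64(0.624), np.float64(1.0)), (np.float64(0.62), np.float64(1.05)), (np.float64(0.562), np.float64(0.95))]
rack 0.76 62.6 3.8
```

Rack at about 62-64 mm, so roughly 32 mm remain.

{"op": "drive_tool", "data": {"commands": "-0.005 0 0 0 0 0; -0.01 0 0 0 0 0; -0.015 0 0 0 0 0; -0.02 0 0 0 0 0; -0.024 0 0 0 0 0"}}

```text
time_s: 11.65
position: [0.5434, 0.017, 0.0373]
eef_rot: [-3.142, -0.0, 1.657]
contact_force: [-2.4, 5.1, 3.7]
finger_gap: 0.899
grip_force: 2.7
```

{"op": "drive_tool", "data": {"commands": "-0.002 0 0 0 0 0; -0.003 0 0 0 0 0; -0.004 0 0 0 0 0; -0.005 0 0 0 0 0; -0.006 0 0 0 0 0"}}

```text
time_s: 12.15
position: [0.5439, 0.0115, 0.0373]
eef_rot: [-3.142, -0.0, 1.658]
contact_force: [-1.5, 4.1, 3.0]
finger_gap: 0.9
grip_force: 2.8
```

```bash
python3 go.py; python3 ang.py
```

```text
t 12.15 chute mm 5.0 -33.1 z 37.3 gap 0.9 F chute [-4.2 -1.1  3. ]
turn [-0.    -0.001  0.025]
side red 384 top [192] [(np.float64(0.711), np.float64(1.0)), (np.float64(0.661), np.float64(1.05)), (np.float64(0.639), np.float64(0.95)), (np.float64(0.606), np.float64(0.9))]
rack 0.7 92.4 -8.7
rack 0.23 10.2 -3.7
push_face 0.72 19.3 -5.5
top red 0 top [] [(np.float64(0.0), np.float64(1.1)), (np.float64(0.0), np.float64(1.05)), (np.float64(0.0), np.float64(1.0)), (np.float64(0.0), np.float64(0.95))]
```

Not at the stop yet, since the force is only sliding friction. I go on slowly.

{"op": "drive_tool", "data": {"commands": "-0.001 0 0 0 0 0; -0.002 0 0 0 0 0; -0.003 0 0 0 0 0; -0.003 0 0 0 0 0; -0.003 0 0 0 0 0"}}

```text
time_s: 12.95
position: [0.5442, 0.0083, 0.0373]
eef_rot: [-3.142, 0.0, 1.657]
contact_force: [-2.8, 3.5, 3.2]
finger_gap: 0.898
grip_force: 3.2
```

{"op": "drive_tool", "data": {"commands": "-0.001 0 0 0 0 0; -0.002 0 0 0 0 0; -0.002 0 0 0 0 0; -0.002 0 0 0 0 0; -0.002 0 0 0 0 0"}}

```text
time_s: 13.45
position: [0.5441, 0.0082, 0.0373]
eef_rot: [-3.141, -0.002, 1.659]
contact_force: [-3.7, 8.9, 4.4]
finger_gap: 0.899
grip_force: 5.1
```

{"op": "drive_tool", "data": {"commands": "-0.001 0 0 0 0 0; -0.002 0 0 0 0 0; -0.002 0 0 0 0 0; -0.002 0 0 0 0 0; -0.002 0 0 0 0 0"}}

```text
time_s: 13.95
position: [0.5441, 0.008, 0.0373]
eef_rot: [-3.141, -0.003, 1.662]
contact_force: [-3.6, 14.1, 6.2]
finger_gap: 0.897
grip_force: 7.4
```

```bash
python3 go.py; python3 ang.py;python3 - <<'E'
from h import *
g=grab_frame("side");w=grab_frame("wrist")
a=cv2.resize(g["frame"][130:280,150:350],(400,300),interpolation=cv2.INTER_CUBIC)
cv2.imwrite("pics/s7.png",cv2.cvtColor(np.hstack([a,cv2.resize(w["frame"][130:370,90:410],(400,300))]),cv2.COLOR_RGB2BGR))
E
```

```text
t 13.95 chute mm 8.5 -33.2 z 37.3 gap 0.897 F chute [-14.3  -2.4   6.2]
turn [-0.006 -0.04   0.07 ]
side red 387 top [192] [(np.float64(0.71), np.float64(1.0)), (np.float64(0.656), np.float64(1.05)), (np.float64(0.646), np.float64(0.95)), (np.float64(0.613), np.float64(0.9))]
rack 0.72 98.6 -5.9
push_face 0.78 22.0 -2.0
top red 0 top [] [(np.float64(0.0), np.float64(1.1)), (np.float64(0.0), np.float64(1.05)), (np.float64(0.0), np.float64(1.0)), (np.float64(0.0), np.float64(0.95))]
```

View pics/s7.png

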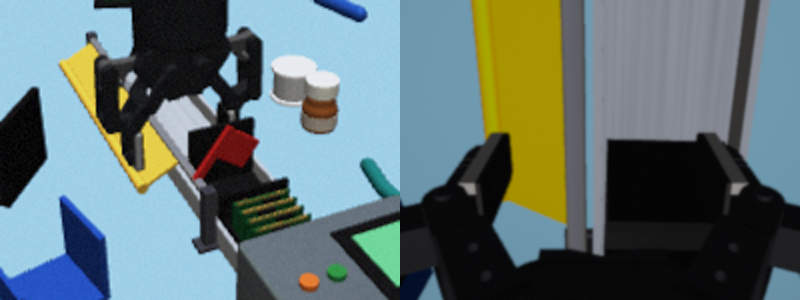

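The rack is home: the boards are beyond the blade against the stop, and motion stalls at 14 N. I back off along the bar while still holding it, then rise slowly.

{"op": "drive_tool", "data": {"commands": "0.003 0 0 0 0 0; 0.006 0 0 0 0 0; 0.01 0 0 0 0 0; 0.015 0 0 0 0 0; 0.02 0 0 0 0 0"}}

```text
time_s: 14.85
position: [0.5428, 0.0237, 0.0373]
eef_rot: [3.142, 0.001, 1.656]
contact_force: [-1.4, -2.6, 3.3]
finger_gap: 0.897
grip_force: 2.0
```

{"op": "drive_tool", "data": {"commands": "0 0 -0.004 0 0 0; 0 0 -0.008 0 0 0; 0 0 -0.013 0 0 0; 0 0 -0.018 0 0 0; 0 0 -0.023 0 0 0"}}

```text
time_s: 15.35
position: [0.5441, 0.0247, 0.0612]
eef_rot: [3.139, -0.0, 1.658]
contact_force: [1.0, 0.3, 0.4]
finger_gap: 0.903
grip_force: 0.8
```

{"op": "drive_tool", "data": {"commands": "0 0 -0.005 0 0 0; 0 0 -0.01 0 0 0; 0 0 -0.016 0 0 0; 0 0 -0.024 0 0 0; 0 0 -0.034 0 0 0"}}

```text
time_s: 15.85
position: [0.5422, 0.0242, 0.0947]
eef_rot: [-3.14, 0.0, 1.657]
contact_force: [0.5, 1.5, 0.0]
finger_gap: 0.9
grip_force: 0.0
```

{"op": "drive_tool", "data": {"commands": "0 0 -0.015 0 0 0; 0 0 -0.035 0 0 0; 0.02 0 -0.06 0 0 0; 0.05 0 -0.085 0 0 0; 0.09 0 -0.11 0 0 0"}}

```text
time_s: 16.35
position: [0.5348, 0.1128, 0.206]
eef_rot: [3.142, 0.001, 1.654]
contact_force: [0.3, 0.5, 0.4]
finger_gap: 0.9
grip_force: 0.0
```

{"op": "drive_tool", "data": {"commands": "0.04 0 0 0 0 0; 0.08 0 0 0 0 0; 0.12 0 0 0 0 0; 0.15 0 0 0 0 0; 0.16 0 0 0 0 0"}}

```text
time_s: 16.85
position: [0.5196, 0.2776, 0.2046]
eef_rot: [-3.141, -0.002, 1.663]
contact_force: [0.2, -0.2, -0.5]
finger_gap: 0.897
grip_force: 0.0
```

```bash
python3 go.py; python3 ang.py;python3 - <<'E'
from h import *
g=grab_frame("side");w=grab_frame("top")
a=cv2.resize(g["frame"][130:280,150:350],(400,300),interpolation=cv2.INTER_CUBIC)
cv2.imwrite("pics/s8.png",cv2.cvtColor(np.hstack([a,cv2.resize(w["frame"][90:240,180:380],(400,300))]),cv2.COLOR_RGB2BGR))
E
```

```text
t 16.85 chute mm -262.1 -34.8 z 204.6 gap 0.897 F chute [ 0.3  0.2 -0.5]
turn [-0.007 -0.021  0.08 ]
side red 268 top [210] [(np.float64(0.536), np.float64(0.05)), (np.float64(0.531), np.float64(0.0)), (np.float64(0.504), np.float64(0.15)), (np.float64(0.504), np.float64(0.1))]
rack 0.91 93.3 -3.6
push_face 0.92 15.4 5.2
top red 74 top [174] [(np.float64(0.574), np.float64(1.05)), (np.float64(0.573), np.float64(0.95)), (np.float64(0.56), np.float64(0.75)), (np.float64(0.541), np.float64(0.9))]
rack 0.6 96.1 5.8
rack 0.44 -1.5 4.3
push_face 0.71 15.9 -8.3
```

View pics/s8.png

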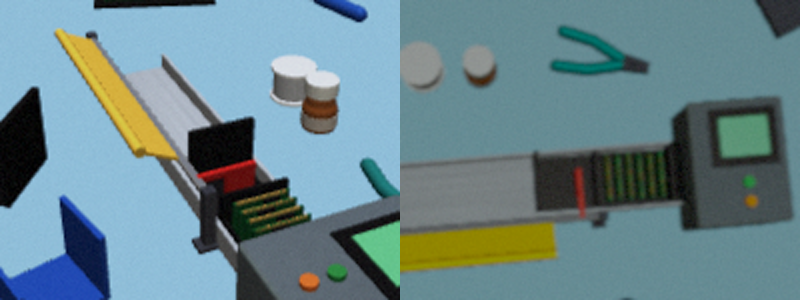

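The gate is shut in the empty bay behind the boards (red blade at (228,175)), the rack is home, the hand is clear, and the jar, spool and cutters are undisturbed.

```bash
python3 -c "from rig import *; print(hand_in())"
```

```text
the job is handed in; nothing more can be done
None
```

The rack is home against the end stop with the gate shut behind its boards and the hand clear; I handed the job in at about 17 s, and `hand_in()` gave no verdict.

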